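# Seat a reagent bottle in a sprung V-stop

## Robot

A 6-joint arm with a two-finger parallel gripper is mounted at the origin on a cart in front of the work surface, level with it; the furniture and walls round the work are solid. World frame = base frame: x ahead of the robot, y to its left, z up, the work surface at z = 0. Lengths are in m, angles in rad, forces in N, time in s.
With the tool pointing down it reaches from about 0.3 to 0.775 m from the base axis. Payload 14.6 kg.
Tool frame: the origin (TCP) lies at the centre of the arm's flange, where the gripper is bolted on; the fingertips stand 199 mm ahead of it and the grasp point (between the pads) lies ctrl.tcp_to_grasp ahead of it (ctrl.tcp_to_grasp is the distance from the TCP to the grasp point, in m); z points along the fingers, y is the line along which they close (so a half turn about z gives the same grasp; the last joint's range is limited). The gripper opens to 94 mm and grips with 3 to 60 N. Pads are 16 mm wide; open, the fingers measure 119 mm over their backs; the gripper's body (75 mm by 177 mm) begins 78 mm behind the grasp point.
Start: joints at [1.112, 0.3, 1.521, -0, 1.321, -0.067], TCP at [0.21, 0.508, 0.405] pointing down, gripper open.
Joint ranges: [-3.03, 3.03], [-0.79, 2.21], [0.23, 2.52], [-1.04, 4.18], [0, 3.07], [-2.55, 2.55]. Speed limits (rad/s): [2.22, 2.22, 2.57, 3.14, 3.14, 3.14].

## Interface

Orientations are given as [roll, pitch, yaw] about the fixed x, y, z axes, in that order (R = Rz(yaw) Ry(pitch) Rx(roll)).
In Python, from station import ctrl gives the robot as it stands. The module is installed in compiled form; this text tells all that it offers.
- The arm moves only by the shell command python3 -m jog 'ROWS' [OPENING] [FORCE]. ROWS is JSON, a list of rows, each a list of 6 numbers: the shift along the tool's x, y, z in cm, then the turn, a rotation vector about the tool's x, y, z in rad. In form: [[tx, ty, tz, ax, ay, az], ...]. A call has 1 to 8 rows; each row is the pose to reach, as a shift and turn from the pose commanded when the call began, along the tool's axes at that moment; what a row does not reach only later rows make up. A row lasts 1/10 s, in which the tool goes at most 50 mm and 8.59 degrees, less where a joint would pass 70% of its speed; a pose out of reach is approached as far as the arm can. A call with a gripper value outside its range is refused whole. OPENING is the opening in per cent of the stroke, from 0 (shut) to 100 (fully open), set as the call begins (- or left out, the last holds). The fingers move at their own pace and stop on an object; FORCE is the grip in N (left out, the last holds). Time passes only in rows, so rows that repeat a pose let the fingers close. It gives the time, the measured TCP pose, the force, the opening and the grip force at its end, in the units of the state.
- ctrl.get_obs(): the state, without advancing time (a new reading comes with each control period).
- ctrl.camera(name): name is "scene" or "top"; returns a dict with "img" (384x512x3 uint8, blue, green, red), "intrinsics" (3x3 intrinsics, pixels), "k1" (the pictures are not rectified: a ray, as slopes to the right and down, at radius r is drawn at 1 + k1 r^2 times it, then the intrinsics apply), "R" (3x3) and "t" (3): a world point X has camera coordinates R X + t. Camera axes: x right, y down, z forward; pixel columns grow to the right and rows downward; lengths in m; the calibration is good to about 2 mm. A picture is of the moment at which its call begins. There is no depth.
- ctrl.hand_in(): hands the job in; it is judged then, once.
The state is a dict: "time_s": time; "qpos": joint angles; "joint_vel": joint speeds; "tau": joint torques, N m; "ee_pos": TCP position; "eef_rot": TCP orientation; "force": force on the tool from outside, world axes, zero at the start; "moment": the same for the moment, N m; "grip_width": finger opening in m; "grip_force": force on a finger pad.
Only numpy, scipy, OpenCV 4.12 (cv2) and the standard library are available. Lean on these libraries where they do the work, as an engineer would, in place of code of your own. Each camera call takes 0.05 s, during which the arm holds its last target. There are 200 camera calls.

## Task

Stand the amber bottle with the white cap upright in the open mouth of the V-stop, then slide it slowly back along the bench until it sits centred against both blue faces with the brass pin pushed in, and lean on it for a moment with a steady light push of about 10 N so that it settles (never as much as 18 N between bottle and stop). Let go and leave it standing seated there; do not tip it over, and leave the other bottle, the tip box and the petri dish where they are.

Things in the scene. Friction and masses are not known exactly. Their poses are not given: they have to be found in the camera images.
- amber_bottle: Loose upright round bottle of amber glass with a white screw cap: body 48 mm in diameter, 98 mm tall in all (the straight body reaches to 63 mm, the cap is 37 mm wide and takes the top 13 mm), 0.15 to 0.26 kg. Smooth: it slides easily (friction about 0.3), but pushed above about 55 mm it tips. Origin: centre of its underside; z runs up its axis.
- v_station: V-stop fixed to the bench: aluminium base, grey saddle with black knob, in front a jaw whose two upright blue faces, 2 to 50 mm above the bench, form a slippery 90 degree V. It is open to the station's -x (roughly to the robot); +x points into the V, y across it, z up. The bottle stands on the bench itself. Origin: at point v_seat. Base ends at x = 148 mm; no part is taller than 77 mm.
- v_seat (a point): Point at bench height on the V's middle plane where a seated bottle's axis stands at mid setting. The last user clamped the saddle at an unknown setting, so jaw and seat lie up to 14 mm off along station x, either way: find the seat by feel. At mid setting the face tips are at x = -2, y = +-36 mm from here (outer corners x = 5, y = +-43), the V's apex at x = 34 mm.
- v_mouth (a point): Point on the bench before the V's mouth, 42 mm in front of v_seat (station -x); a bottle standing here touches nothing. Pushed in from here, the seated jaw gives back on a damped spring along +x: 6 N per mm of push plus 1.5 N per 10 mm/s, bottoming after 7 mm; it follows back, bottle and all, as the push is eased off slowly.
- pin (a joint): Thin brass feeler pin, 8 mm in diameter, 30 mm above the bench, that sticks out of the V's apex towards the mouth. Travel in m into the jaw, 0 when out (very light spring, 0.2 N at most). A bottle fully seated against both faces holds it at about 0.008, wherever the saddle is set.
- orange_bottle: Bystander: clear round bottle with orange cap, 72 mm in diameter, 155 mm tall, loose. Origin: centre of its underside. It and the amber bottle may stand on either side.
- tip_box: Bystander: pipette tip box, 87 x 118 x 84 mm, loose. Origin: centre of its underside.
- petri: Bystander: petri dish, 92 mm across, 16 mm high, loose. Origin: centre of its underside.

How it is judged:
On the way:
1. the bottle stands seated in the V, the pin held in, and is pressed against the stop with more than 5 N for 0.3 s (contact force between amber_bottle and v_station above 5 N and value of joint pin above 0.0065 m and y of amber_bottle in the frame of v_station between -0.003 and 0.003 m and angle between amber_bottle's own z axis and vertical below 0.08 rad), for 0.3 s.
At the end, for the whole second after the job is handed in: The amber bottle stands upright (within 0.05 rad) and at rest on the bench in the V, centred within 2.5 mm of its middle plane and holding the pin in by more than 6.2 of its 8 mm (value of joint pin above 0.0062 m and y of amber_bottle in the frame of v_station between -0.0025 and 0.0025 m and height (world z) of amber_bottle below 0.004 m and angle between amber_bottle's own z axis and vertical below 0.05 rad and linear speed of amber_bottle below 0.01 m/s); the robot touches nothing.
It fails at once if the bottle is pressed against the V-stop with more than 18 N (contact force between amber_bottle and v_station above 18 N).
It fails at once if the amber bottle is tipped by more than 0.35 rad (angle between amber_bottle's own z axis and vertical above 0.35 rad).
It fails at once if the orange-capped bottle, tip box or petri dish is moved more than 15 mm (distance of any of orange_bottle, tip_box, petri from where it was at the start of the episode above 0.015 m).
It also fails if it takes over 72 s, if anything falls off the work surface, if the arm or the gripper's body presses on something with over 40 N, if the wrist force passes 120 N, or if a joint passes its speed limit or range.

## Working session

There is one attempt and no reset: what is moved stays moved. The work goes in short steps, Python scripts to look and compute and a shell command to move; the robot and the scene stay as the last step left them, time stands still between calls to the robot, and variables do not carry over. Pictures are saved under pics/ and viewed, at most 10 in all, crops included, and the job is handed in when it is done.

```bash
mkdir -p pics
python3 - <<'E'
from station import ctrl
import cv2,json
o=ctrl.get_obs();print({k:(v if not hasattr(v,'round') else v) for k,v in o.items()},ctrl.tcp_to_grasp)
ims=[]
for n in("scene","top"):
    c=ctrl.camera(n);cv2.imwrite(f"pics/{n}0.png",c["img"]);print(n,c["intrinsics"],c["k1"],c["R"],c["t"])
    ims.append(c["img"])
E
```

```text
{'time_s': 0.0, 'qpos': array([ 1.11238417e+00,  3.00439358e-01,  1.52159094e+00, -5.60780242e-06,
        1.32070129e+00, -6.66033535e-02]), 'joint_vel': array([-7.55044611e-04, -6.14630720e-06,  1.67578204e-03, -1.22336197e-03,
        7.12061935e-04,  1.16593515e-03]), 'tau': array([-3.64042153e-04, -5.31805086e+01, -3.52731228e+01,  7.07781245e-02,
        2.44599703e-02, -1.13203441e-04]), 'ee_pos': array([0.2100101 , 0.50828228, 0.40409945]), 'eef_rot': array([-3.14045589e+00, -7.03806556e-05,  2.74978520e+00]), 'force': array([ 0.70328284, -0.45880077, -0.32782862]), 'moment': array([ 0.01190213, -0.00161324, -0.02281691]), 'grip_force': 0.0, 'grip_width': 0.09418388531337174} 0.1804
scene [[464.65209723   0.         249.81531329]
 [  0.         464.65209723 194.15663267]
 [  0.           0.           1.        ]] -0.1594423965734821 [[-7.81362194e-01  6.24077561e-01  5.65257578e-04]
 [ 3.83229017e-01  4.80527690e-01 -7.88814719e-01]
 [-4.92553188e-01 -6.16133376e-01 -6.14630800e-01]] [ 0.394552   -0.1812229   1.29851322]
top [[485.98341723   0.         262.49069117]
 [  0.         485.98341723 193.29052673]
 [  0.           0.           1.        ]] -0.16562565244598268 [[-1.81453413e-03 -9.99998347e-01  1.12989918e-04]
 [-9.89359824e-01  1.77879251e-03 -1.45478435e-01]
 [ 1.45477994e-01 -3.75763272e-04 -9.89361416e-01]] [0.01162341 0.49857332 1.29252634]
```

View pics/scene0.png

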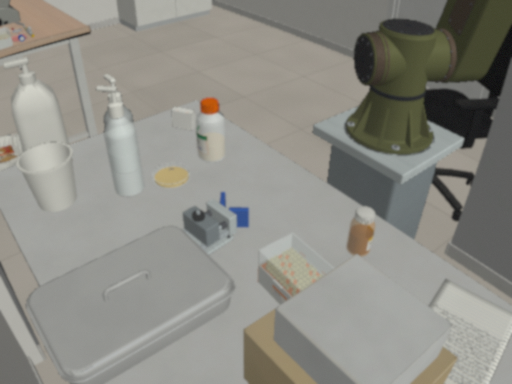

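View pics/top0.png

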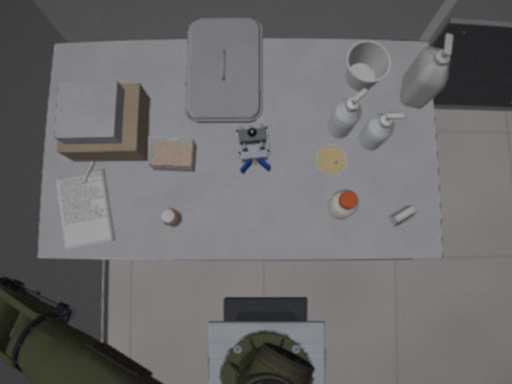

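The scene view shows the amber bottle at (361,232), the station at (215,220) and the orange-capped bottle at (210,130). In the top view the amber cap is at (169,215), the blue V at (255,165), opening towards the robot, and the orange cap at (347,200).

```bash
cat > h.py <<'E'
from station import ctrl
import cv2,numpy as np
def px(c,X):
    p=c["R"]@np.asarray(X,float)+c["t"];s=p[:2]/p[2];s=s*(1+c["k1"]*(s@s));K=c["intrinsics"]
    return np.array([K[0,0]*s[0]+K[0,2],K[1,1]*s[1]+K[1,2]])
def ray(c,uv):
    s=cv2.undistortPoints(np.array([[uv]],float),c["intrinsics"],np.array([c["k1"],0,0,0.]))[0,0]
    return -c["R"].T@c["t"], c["R"].T@np.array([s[0],s[1],1])
def onz(c,uv,z):
    o,d=ray(c,uv);return o+d*(z-o[2])/d[2]
def tri(c1,u1,c2,u2):
    o1,d1=ray(c1,u1);o2,d2=ray(c2,u2)
    a=np.linalg.lstsq(np.c_[d1,-d2],o2-o1,rcond=None)[0];p,q=o1+a[0]*d1,o2+a[1]*d2
    return (p+q)/2,np.linalg.norm(p-q)
E
python3 - <<'E'
from h import *
t=ctrl.camera("top");s=ctrl.camera("scene")
I=t["img"];h=cv2.cvtColor(I,cv2.COLOR_BGR2HSV)
m=cv2.inRange(h,(100,120,40),(130,255,255));m[:,:220]=0;m[:,290:]=0;m[190:]=0;m[:140]=0
n,l,st,ce=cv2.connectedComponentsWithStats(m)
for i in range(1,n):
    if st[i,4]>8:
        ys,xs=np.where(l==i);print(st[i],ce[i]);b=cv2.boxPoints(cv2.minAreaRect(np.c_[xs,ys].astype(np.float32)));print(b.round(1).tolist(),[onz(t,p,.05)[:2].round(4).tolist() for p in b])
# cap
w=cv2.inRange(h,(0,0,150),(180,60,255));w[:,:155]=0;w[:,190:]=0;w[235:]=0;w[:195]=0
ys,xs=np.where(w);print("capish",len(xs),xs.mean(),ys.mean(),xs.min(),xs.max(),ys.min(),ys.max())
A=cv2.resize(I[120:185,215:295],None,fx=7,fy=7,interpolation=cv2.INTER_CUBIC)
B=cv2.resize(I[195:235,150:195],None,fx=5,fy=5,interpolation=cv2.INTER_CUBIC)
C=cv2.resize(s["img"][180:255,170:260],None,fx=4,fy=4,interpolation=cv2.INTER_CUBIC)
D=cv2.resize(s["img"][195:265,335:385],None,fx=4,fy=4,interpolation=cv2.INTER_CUBIC)
V=np.zeros((600,800,3),np.uint8)
V[:455,:560]=A;V[:200,570:795]=B
cv2.imwrite("pics/a.png",V)
V=np.zeros((300,570,3),np.uint8);V[:,:360]=C;V[:280,365:565]=D
cv2.imwrite("pics/b.png",V)
E
```

```text
[241 159  11  13  61] [245.95081967 164.72131148]
[[239.39999389648438, 168.89999389648438], [248.60000610351562, 157.89999389648438], [252.0, 160.60000610351562], [242.8000030517578, 171.6999969482422]] [[0.5641, 0.0735], [0.5948, 0.0485], [0.5869, 0.0394], [0.5563, 0.0643]]
[258 158  12  12  66] [263.60606061 163.31818182]
[[256.79998779296875, 160.39999389648438], [259.79998779296875, 156.89999389648438], [270.5, 166.3000030517578], [267.5, 169.8000030517578]] [[0.5875, 0.0262], [0.5972, 0.0179], [0.571, -0.0112], [0.5614, -0.0029]]
capish 99 166.7979797979798 215.43434343434345 161 172 210 221
```

View pics/a.png

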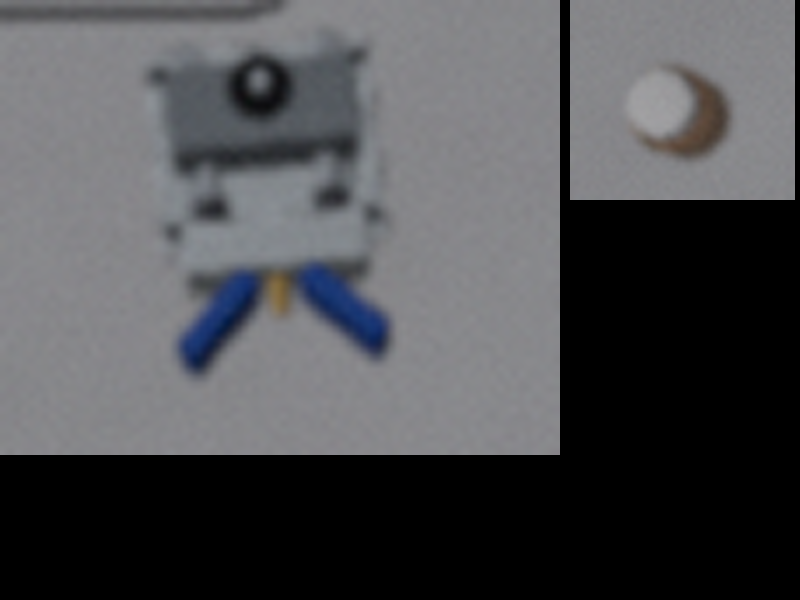

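View pics/b.png

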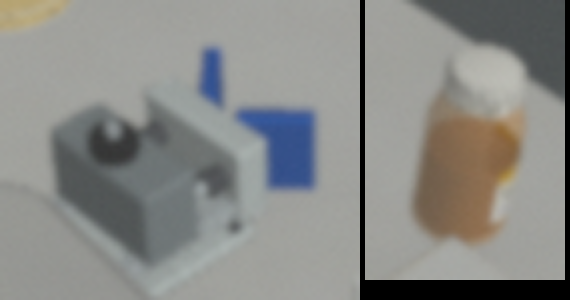

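The V opens towards the robot with a yaw of about 4.5°. The brass pin tip is at about (255,164) in the top view, and the amber bottle is standing upright.

Run:
```python
from h import *
t=ctrl.camera("top");s=ctrl.camera("scene")
# amber cap: ellipse of white in top, colour mask of cap in scene
print("cap top",onz(t,(166.6,215.3),.098))
hs=cv2.cvtColor(s["img"],cv2.COLOR_BGR2HSV)
print("cap tri",tri(t,(166.6,215.3),s,(335+(487-365)/4,195+58/4)), "px of cap pred in scene",px(s,onz(t,(166.6,215.3),.098)))
# amber body mask top: lower outline
h=cv2.cvtColor(t["img"],cv2.COLOR_BGR2HSV)
m=cv2.inRange(h,(5,70,40),(25,255,255));m[:,:155]=0;m[:,190:]=0;m[235:]=0;m[:195]=0
ys,xs=np.where(m);print("amber px",len(xs),xs.max(),ys.max())
p=onz(t,(166.6,215.3),.098)
for X in [(0,0,0)]:print("base centre px",px(t,[p[0],p[1],0]),px(s,[p[0],p[1],0]))
k=onz(t,(252.1,132.1),.075);a=onz(t,(255,164),.03);print("knob",k,"pin",a,"yaw",np.arctan2(k[1]-a[1],k[0]-a[0]))
c=tri(t,(270.2,168),s,(170+313/4,180+112/4));print("right tip tri",c)
c=tri(t,(241.5,170.5),s,(170+211/4,180+48/4));print("left tip tri",c)
print("orange",onz(t,(347.5,200),.155),"petri",onz(t,(331,160),.016),"box",onz(t,(172,153),.084))
# target shift for pre-grasp in tool frame
o=ctrl.get_obs();y=o["eef_rot"][2]
d=np.array([p[0],p[1]])-o["ee_pos"][:2];print("shift tool x,y cm",100*(d@[np.cos(y),np.sin(y)]),100*(d@[np.sin(y),-np.cos(y)]))
```

```text
cap top [0.43199471 0.26085346 0.098     ]
cap tri (array([0.43238088, 0.25914264, 0.10154025]), np.float64(0.0024902144724960203)) px of cap pred in scene [366.70175027 211.36800129]
amber px 57 179 224
base centre px [173.3859458 218.8226893] [358.98399434 248.63026026]
knob [0.66071268 0.03861308 0.075     ] pin [0.58171881 0.03135369 0.03      ] yaw 0.09164076463419012
right tip tri (array([0.55291052, 0.00935286, 0.01339373]), np.float64(0.057519165754471906))
left tip tri (array([0.57627068, 0.04820389, 0.08107654]), np.float64(0.058057597479000474))
orange [ 0.46385507 -0.20137851  0.155     ] petri [ 0.59604792 -0.18245835  0.016     ] box [0.60147322 0.2537092  0.084     ]
shift tool x,y cm -29.96399908287491 -14.39431015096937
```

```bash
python3 -m jog '[[-2,-1,0,0,0,-0.03],[-6,-3,0,0,0,-0.1],[-10,-5,0,0,0,-0.16],[-14.5,-7,0,0,0,-0.23],[-19,-9,0,0,0,-0.3],[-23,-11,0,0,0,-0.37],[-27,-13,0,0,0,-0.43],[-30,-14.4,0,0,0,-0.475]]' 100 20; python3 -m jog '[[0,0,0,0,0,0],[0,0,0,0,0,0],[0,0,0,0,0,0]]'
python3 - <<'E'
from h import *
o=ctrl.get_obs();y=o["eef_rot"][2];print(o["eef_rot"],o["qpos"],o["force"])
d=np.array([.4322,.260])-o["ee_pos"][:2];print("shift",100*(d@[np.cos(y),np.sin(y)]),100*(d@[np.sin(y),-np.cos(y)]),o["ee_pos"])
E
```

```text
time_s: 1.1
ee_pos: [0.4335, 0.2586, 0.4047]
eef_rot: [-3.142, 0.0, -3.057]
force: [-0.2, 0.5, -0.2]
grip_width: 0.0937
grip_force: 0.0
time_s: 1.4
ee_pos: [0.4318, 0.2613, 0.4046]
eef_rot: [3.141, -0.0, -3.058]
force: [-0.1, 0.3, -0.1]
grip_width: 0.094
grip_force: 0.0
[ 3.14149276e+00 -1.70983081e-04 -3.05812767e+00] [ 4.71632448e-01  1.98940683e-01  1.64707421e+00  1.63319833e-04
  1.29569822e+00 -1.18267323e+00] [-0.06473284  0.2744002  -0.07909067]
shift -0.03065529579477106 -0.13463720491971914 [0.43178227 0.26131613 0.40462614]
```

```bash
python3 -m jog '[[0,-0.1,3,0,0,0],[0,-0.1,6,0,0,0],[0,-0.1,9,0,0,0],[0,-0.1,12,0,0,0],[0,-0.1,14.5,0,0,0],[0,-0.1,16.5,0,0,0],[0,-0.1,17.6,0,0,0],[0,-0.1,18.2,0,0,0]]'; python3 -m jog '[[0,0,0,0,0,0],[0,0,0,0,0,0],[0,0,0,0,0,0],[0,0,0,0,0,0],[0,0,0,0,0,0],[0,0,0,0,0,0],[0,0,0,0,0,0],[0,0,0,0,0,0]]' 40 15
python3 - <<'E'
from h import *
for n in("scene","top"):
    c=ctrl.camera(n);cv2.imwrite(f"pics/{n}1.png",c["img"])
cv2.imwrite("pics/g.png",cv2.resize(ctrl.camera("scene")["img"][100:300,160:460],None,fx=2,fy=2))
E
```

```text
time_s: 2.2
ee_pos: [0.4319, 0.2603, 0.2221]
eef_rot: [-3.141, -0.001, -3.057]
force: [-0.1, 0.8, 0.0]
grip_width: 0.0944
grip_force: 0.0
time_s: 3.0
ee_pos: [0.4324, 0.2597, 0.2228]
eef_rot: [-3.142, 0.0, -3.058]
force: [-0.5, -2.0, 3.5]
grip_width: 0.0471
grip_force: 15.0
```

View pics/g.png

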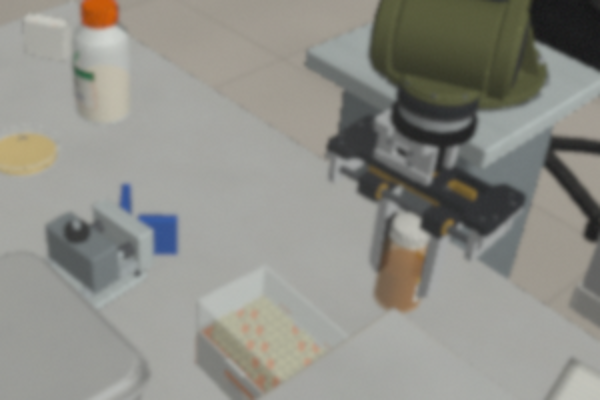

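The bottle is gripped at 47 mm with the fingers either side of its body. I'll lift it 2 cm and carry it in front of the V.

```bash
python3 -m jog '[[0,0,-0.5,0,0,0],[0,0,-1.2,0,0,0],[0,0,-1.8,0,0,0],[0,0,-2,0,0,0],[-0.3,-1,-2,0,0,0],[-0.9,-3,-2,0,0,0],[-1.8,-6,-2,0,0,0],[-2.7,-9,-2,0,0,0]]' 40 25; python3 -m jog '[[-0.9,-3,0,0,0,0],[-1.8,-6,0,0,0,0],[-2.7,-9,0,0,0,0],[-3.6,-12,0,0,0,0],[-4.2,-14,0,0,0,0],[-4.4,-14.7,0,0,0,0],[-4.5,-14.9,0,0,0,0],[-4.5,-14.9,0,0,0,0]]'; python3 -m jog '[[0,0,0,0,0,0],[0,0,0,0,0,0]]'
python3 - <<'E'
from h import *
t=ctrl.camera("top");s=ctrl.camera("scene")
o=ctrl.get_obs();y=o["eef_rot"][2];print(o["eef_rot"],o["qpos"],o["ee_pos"])
d=np.array([.5238,.0277])-o["ee_pos"][:2];print("shift",100*(d@[np.cos(y),np.sin(y)]),100*(d@[np.sin(y),-np.cos(y)]))
for c,u in((t,None),):pass
print("tips",tri(t,(241.5,170.5),s,(248.2,208)),tri(t,(269.7,168.5),s,(222.7,192)))
V=np.zeros((400,800,3),np.uint8)
V[:400,:400]=cv2.resize(t["img"][110:210,200:300],None,fx=4,fy=4);V[:400,400:]=cv2.resize(s["img"][140:240,190:290],None,fx=4,fy=4)
cv2.imwrite("pics/m.png",V)
E
```

```text
time_s: 3.95
ee_pos: [0.467, 0.1708, 0.2425]
eef_rot: [-3.141, -0.0, -3.058]
force: [0.0, 0.7, -1.4]
grip_width: 0.0468
grip_force: 25.0
time_s: 4.75
ee_pos: [0.5238, 0.0277, 0.2425]
eef_rot: [3.141, -0.0, -3.058]
force: [-0.2, 0.9, -2.2]
grip_width: 0.0464
grip_force: 25.0
time_s: 4.95
ee_pos: [0.5238, 0.0282, 0.2427]
eef_rot: [3.142, -0.0, -3.057]
force: [-0.4, -0.0, -1.3]
grip_width: 0.0465
grip_force: 25.0
[ 3.14156071e+00 -3.30591201e-05 -3.05758034e+00] [-1.64414567e-02  4.40259814e-01  1.74333608e+00  3.48009465e-05
  9.58032858e-01 -1.67127011e+00] [0.523861   0.02799317 0.24267178]
shift 0.00853904474424122 -0.028701409584571867
tips (array([0.56103302, 0.06703609, 0.04746672]), np.float64(0.002734535480876276)) (array([ 0.56783384, -0.01076119,  0.04496214]), np.float64(0.0049285734701057455))
```

View pics/m.png

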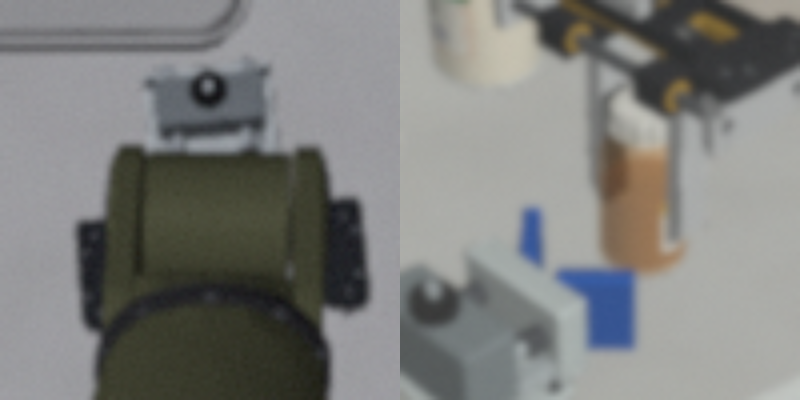

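The bottle hangs upright just in front of the V mouth. I'll set it down, open the gripper, back away, shut the fingers and tilt so that the tips lead.

```bash
python3 -m jog '[[0,0,0.4,0,0,0],[0,-0.1,0.9,0,0,0],[0,-0.1,1.3,0,0,0],[0,-0.1,1.6,0,0,0],[0,-0.1,1.8,0,0,0],[0,-0.1,1.9,0,0,0],[0,-0.1,1.98,0,0,0],[0,-0.1,1.98,0,0,0]]'; python3 -m jog '[[0,0,0,0,0,0],[0,0,0,0,0,0],[0,0,0,0,0,0],[0,0,0,0,0,0],[0,0,0,0,0,0],[0,0,0,0,0,0],[0,0,0,0,0,0],[0,0,0,0,0,0]]' 100; python3 -m jog '[[0.5,0,0,0,0,0],[1.5,0,0,0,0,0],[2.8,0,0,0,0,0],[4,0,0,0,0,0],[5.2,0,-0.2,0,0,0],[6,0,-0.5,0,0,0],[6,0,-0.5,0,0,0]]'; python3 -m jog '[[0,0,0,0,-0.01,0],[0,0,0,0,-0.02,0],[0,0,0,0,-0.03,0],[0,0,0,0,-0.03,0],[0,0,0,0,-0.03,0],[0,0,0,0,-0.03,0],[0,0,0,0,-0.03,0],[0,0,0,0,-0.03,0]]' 0 10;python3 -m jog '[[0,0,0,0,0,0],[0,0,0,0,0,0],[0,0,0,0,0,0],[0,0,0,0,0,0]]'
python3 - <<'E'
from h import *
s=ctrl.camera("scene");print(ctrl.get_obs()["force"])
cv2.imwrite("pics/p.png",cv2.resize(s["img"][130:250,190:310],None,fx=4,fy=4))
E
```

```text
time_s: 5.85
ee_pos: [0.5241, 0.0265, 0.2229]
eef_rot: [-3.142, 0.0, -3.058]
force: [-0.1, -0.8, -1.5]
grip_width: 0.0468
grip_force: 25.0
time_s: 6.65
ee_pos: [0.5241, 0.0265, 0.2228]
eef_rot: [3.142, -0.0, -3.058]
force: [0.3, 0.1, -0.3]
grip_width: 0.0938
grip_force: 0.0
time_s: 7.35
ee_pos: [0.4635, 0.0215, 0.2283]
eef_rot: [-3.142, 0.0, -3.058]
force: [1.0, -0.1, 0.1]
grip_width: 0.0938
grip_force: 0.0
time_s: 8.15
ee_pos: [0.4643, 0.0215, 0.2279]
eef_rot: [3.142, 0.03, -3.058]
force: [-0.2, 0.4, -0.4]
grip_width: 0.0333
grip_force: 0.0
time_s: 8.55
ee_pos: [0.4643, 0.0215, 0.2278]
eef_rot: [-3.142, 0.03, -3.058]
force: [-0.3, -0.7, -0.6]
grip_width: 0.002
grip_force: 0.0
[ 0.10396096  1.36103442 -0.52881072]
```

View pics/p.png

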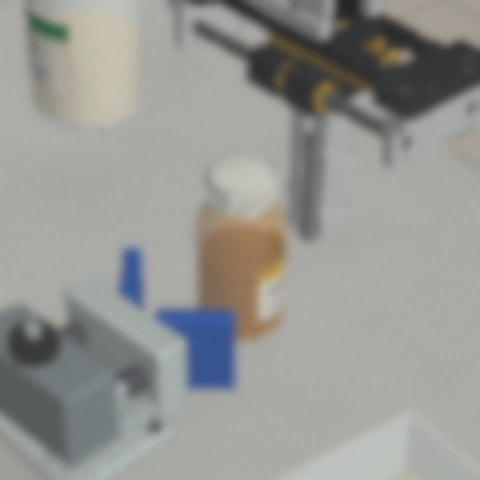

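```bash
python3 -m jog '[[-0.4,0,0,0,0,0],[-0.9,0,0,0,0,0],[-1.3,0,0,0,0,0],[-1.6,0,0.05,0,0,0],[-1.8,0,0.05,0,0,0],[-2,0,0.05,0,0,0],[-2.2,0,0.06,0,0,0],[-2.4,0,0.07,0,0,0]]'; python3 -m jog '[[-0.2,0,0,0,0,0],[-0.4,0,0.01,0,0,0],[-0.6,0,0.02,0,0,0],[-0.8,0,0.02,0,0,0],[-1,0,0.03,0,0,0],[-1.2,0,0.03,0,0,0],[-1.4,0,0.04,0,0,0],[-1.6,0,0.05,0,0,0]]';python3 -m jog '[[-0.1,0,0,0,0,0],[-0.2,0,0,0,0,0],[-0.3,0,0.01,0,0,0],[-0.4,0,0.01,0,0,0],[-0.5,0,0.02,0,0,0],[-0.6,0,0.02,0,0,0],[-0.7,0,0.02,0,0,0],[-0.8,0,0.02,0,0,0]]'; python3 -m jog '[[0,0,0,0,0,0],[0,0,0,0,0,0]]'
python3 - <<'E'
from h import *
s=ctrl.camera("scene");t=ctrl.camera("top")
V=np.zeros((400,800,3),np.uint8)
V[:400,:400]=cv2.resize(t["img"][110:210,200:300],None,fx=4,fy=4);V[:400,400:]=cv2.resize(s["img"][140:240,190:290],None,fx=4,fy=4)
cv2.imwrite("pics/q.png",V)
E
```

```text
time_s: 9.4
ee_pos: [0.4883, 0.0235, 0.2279]
eef_rot: [-3.142, 0.03, -3.058]
force: [-1.1, -0.7, 0.1]
grip_width: 0.0007
grip_force: 0.5
time_s: 10.2
ee_pos: [0.5043, 0.0248, 0.2278]
eef_rot: [-3.142, 0.03, -3.058]
force: [-0.6, 0.2, 0.7]
grip_width: 0.0001
grip_force: 0.6
time_s: 11.0
ee_pos: [0.5122, 0.0255, 0.2279]
eef_rot: [-3.142, 0.03, -3.058]
force: [-1.0, -0.1, 1.0]
grip_width: 0.0006
grip_force: 0.5
time_s: 11.2
ee_pos: [0.5122, 0.0255, 0.2279]
eef_rot: [-3.142, 0.03, -3.058]
force: [-1.6, -0.2, 0.2]
grip_width: 0.0004
grip_force: 0.1
```

View pics/q.png

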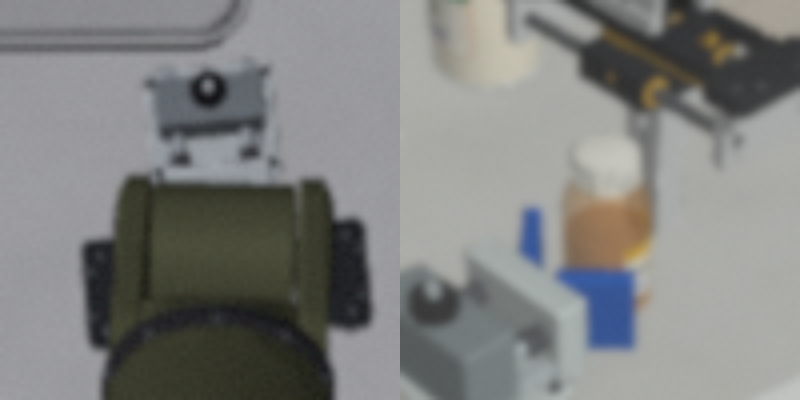

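The bottle is upright between the V faces with the fingers against its back, and about 1 cm remains to the seat. I'll creep in now, reading the force as I go.

```bash
python3 -m jog '[[-0.05,0,0,0,0,0],[-0.1,0,0,0,0,0],[-0.15,0,0,0,0,0],[-0.2,0,0,0,0,0],[-0.25,0,0.01,0,0,0],[-0.3,0,0.01,0,0,0],[-0.35,0,0.01,0,0,0],[-0.4,0,0.01,0,0,0]]'
```

```text
time_s: 12.1
ee_pos: [0.5162, 0.0258, 0.2279]
eef_rot: [-3.142, 0.03, -3.058]
force: [-2.2, 0.2, -0.1]
grip_width: 0.0006
grip_force: 0.5
```

```bash
python3 -m jog '[[-0.04,0,0,0,0,0],[-0.08,0,0,0,0,0],[-0.12,0,0,0,0,0],[-0.16,0,0,0,0,0],[-0.2,0,0.01,0,0,0]]'
```

```text
time_s: 12.6
ee_pos: [0.5181, 0.026, 0.2279]
eef_rot: [-3.142, 0.03, -3.058]
force: [-1.1, -1.1, 1.4]
grip_width: 0.0005
grip_force: 0.5
```

```bash
python3 -m jog '[[-0.04,0,0,0,0,0],[-0.08,0,0,0,0,0],[-0.12,0,0,0,0,0],[-0.16,0,0,0,0,0],[-0.16,0,0.01,0,0,0]]'|grep -E "pos|force:"
```

```text
ee_pos: [0.5198, 0.0261, 0.2278]
force: [-1.2, 0.1, 0.6]
grip_force: 0.5
```

```bash
python3 -m jog '[[-0.04,0,0,0,0,0],[-0.08,0,0,0,0,0],[-0.12,0,0,0,0,0],[-0.12,0,0,0,0,0]]'|grep -E "pos|force:"
```

```text
ee_pos: [0.521, 0.0262, 0.2279]
force: [-1.6, -0.7, 0.9]
grip_force: 0.4
```

```bash
python3 -m jog '[[-0.03,0,0,0,0,0],[-0.06,0,0,0,0,0],[-0.09,0,0,0,0,0],[-0.09,0,0,0,0,0]]'|grep -E "pos|force:"
```

```text
ee_pos: [0.5218, 0.0263, 0.2279]
force: [-0.8, 0.0, 0.5]
grip_force: 0.4
```

```bash
python3 -m jog '[[-0.03,0,0,0,0,0],[-0.06,0,0,0,0,0],[-0.09,0,0,0,0,0],[-0.09,0,0,0,0,0]]'|grep -E "pos|force:";python3 -m jog '[[-0.03,0,0,0,0,0],[-0.06,0,0,0,0,0],[-0.09,0,0,0,0,0],[-0.09,0,0,0,0,0]]'|grep -E "pos|force:"
```

```text
ee_pos: [0.5227, 0.0264, 0.2279]
force: [-0.8, -0.1, 0.0]
grip_force: 0.4
ee_pos: [0.5237, 0.0265, 0.2279]
force: [-1.0, -0.1, -0.2]
grip_force: 0.4
```

```bash
python3 -m jog '[[-0.03,0,0,0,0,0],[-0.06,0,0,0,0,0],[-0.09,0,0,0,0,0],[-0.09,0,0,0,0,0]]'|grep -E "pos|force:";python3 -m jog '[[-0.03,0,0,0,0,0],[-0.06,0,0,0,0,0],[-0.09,0,0,0,0,0],[-0.09,0,0,0,0,0]]'|grep -E "pos|force:"
```

```text
ee_pos: [0.5245, 0.0265, 0.228]
force: [-0.9, -0.2, 0.8]
grip_force: 0.4
ee_pos: [0.5254, 0.0266, 0.228]
force: [-0.9, -0.3, -0.5]
grip_force: 0.5
```

```bash
python3 -m jog '[[-0.03,0,0,0,0,0],[-0.06,0,0,0,0,0],[-0.09,0,0,0,0,0],[-0.09,0,0,0,0,0]]'|grep -E "pos|force:";python3 -m jog '[[-0.03,0,0,0,0,0],[-0.06,0,0,0,0,0],[-0.09,0,0,0,0,0],[-0.09,0,0,0,0,0]]'|grep -E "pos|force:"
```

```text
ee_pos: [0.5263, 0.0267, 0.228]
force: [0.1, 0.6, -0.4]
grip_force: 0.5
ee_pos: [0.5272, 0.0268, 0.2281]
force: [-1.5, -0.2, 0.2]
grip_force: 0.5
```

```bash
python3 -m jog '[[-0.03,0,0,0,0,0],[-0.06,0,0,0,0,0],[-0.09,0,0,0,0,0],[-0.09,0,0,0,0,0]]'|grep -E "pos|force:";python3 -m jog '[[-0.03,0,0,0,0,0],[-0.06,0,0,0,0,0],[-0.09,0,0,0,0,0],[-0.09,0,0,0,0,0]]'|grep -E "pos|force:"
```

```text
ee_pos: [0.528, 0.0268, 0.228]
force: [-1.6, 1.1, 0.2]
grip_force: 1.0
ee_pos: [0.5288, 0.027, 0.228]
force: [-6.5, -0.1, 1.9]
grip_force: 2.6
```

Contact, at about 6 N. I'll ease in another 0.5 mm and hold.

```bash
python3 -m jog '[[-0.01,0,0,0,0,0],[-0.02,0,0,0,0,0],[-0.03,0,0,0,0,0],[-0.04,0,0,0,0,0],[-0.04,0,0,0,0,0]]'|grep -E "pos|force:"; python3 -m jog '[[0,0,0,0,0,0],[0,0,0,0,0,0]]'|grep -E "force:"
```

```text
ee_pos: [0.5291, 0.027, 0.2279]
force: [-6.4, 0.3, 1.4]
grip_force: 3.4
force: [-6.9, 0.2, 3.1]
grip_force: 3.4
```

```bash
python3 -m jog '[[-0.01,0,0,0,0,0],[-0.02,0,0,0,0,0],[-0.03,0,0,0,0,0],[-0.04,0,0,0,0,0],[-0.04,0,0,0,0,0]]'|grep -E "pos|force:"; python3 -m jog '[[0,0,0,0,0,0],[0,0,0,0,0,0]]'|grep -E "force:"
```

```text
ee_pos: [0.5294, 0.027, 0.228]
force: [-7.3, 1.1, 4.4]
grip_force: 4.1
force: [-8.8, 1.0, 3.0]
grip_force: 4.1
```

```bash
python3 -m jog '[[-0.01,0,0,0,0,0],[-0.02,0,0,0,0,0],[-0.02,0,0,0,0,0],[-0.02,0,0,0,0,0],[-0.02,0,0,0,0,0],[-0.02,0,0,0,0,0],[-0.02,0,0,0,0,0],[-0.02,0,0,0,0,0]]'|grep -E "pos|force:"; python3 -m jog '[[0,0,0,0,0,0],[0,0,0,0,0,0],[0,0,0,0,0,0],[0,0,0,0,0,0],[0,0,0,0,0,0]]'|grep -E "force:"
python3 - <<'E'
from h import *
s=ctrl.camera("scene")
cv2.imwrite("pics/r.png",cv2.resize(s["img"][140:240,190:290],None,fx=5,fy=5,interpolation=2))
E
```

```text
ee_pos: [0.5295, 0.027, 0.2279]
force: [-9.3, 0.7, 4.1]
grip_force: 4.4
force: [-9.6, 0.7, 3.9]
grip_force: 4.5
```

View pics/r.png

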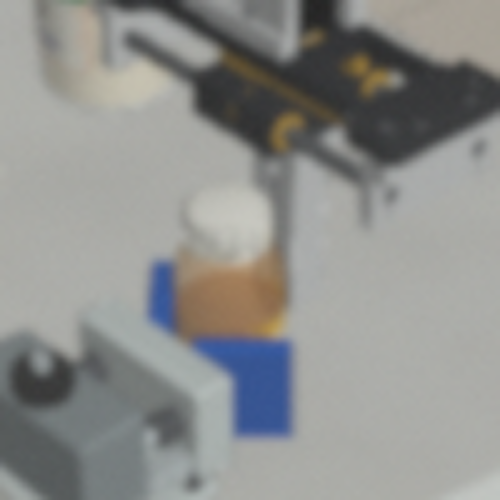

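The bottle is seated upright against the faces with a steady 9.6 N. I'll ease off slowly and then retreat.

```bash
python3 -m jog '[[0.02,0,0,0,0,0],[0.04,0,0,0,0,0],[0.06,0,0,0,0,0],[0.08,0,0,0,0,0],[0.1,0,0,0,0,0],[0.12,0,0,0,0,0],[0.14,0,0,0,0,0],[0.16,0,0,0,0,0]]'|grep -E "force:"; python3 -m jog '[[0.02,0,0,0,0,0],[0.04,0,0,0,0,0],[0.06,0,0,0,0,0],[0.08,0,0,0,0,0],[0.1,0,0,0,0,0],[0.12,0,0,0,0,0],[0.14,0,0,0,0,0],[0.16,0,0,0,0,0]]'|grep -E "force:"; python3 -m jog '[[0.03,0,0,0,0,0],[0.06,0,0,0,0,0],[0.1,0,0,0,0,0],[0.3,0,0,0,0,0],[0.8,0,0,0,0,0],[2,0,0,0,0,0],[4,0,0,0,0,0],[7,0,0,0,0,0]]'|grep -E "force:"; python3 -m jog '[[4,0,-1,0,0,0],[8,0,-3,0,0,0],[12,0,-5,0,0,0],[13,0,-9,0,0,0],[13.5,0,-13,0,0,0],[13.5,0,-16,0,0,0],[13.5,0,-17,0,0,0],[13.5,0,-17,0,0,0]]'|grep -E "pos|force:"
python3 - <<'E'
from h import *
s=ctrl.camera("scene");t=ctrl.camera("top")
V=np.zeros((400,800,3),np.uint8)
V[:400,:400]=cv2.resize(t["img"][130:210,215:295],(400,400),interpolation=2);V[:400,400:]=cv2.resize(s["img"][140:240,190:290],None,fx=4,fy=4)
cv2.imwrite("pics/z.png",V)
E
```

```text
force: [-2.8, 1.3, -1.4]
grip_force: 1.4
force: [-0.6, 0.3, 0.2]
grip_force: 0.0
force: [0.2, -0.6, -0.9]
grip_force: 0.0
ee_pos: [0.3173, 0.0093, 0.3922]
force: [0.5, -0.4, -1.0]
grip_force: 0.0
```

View pics/z.png

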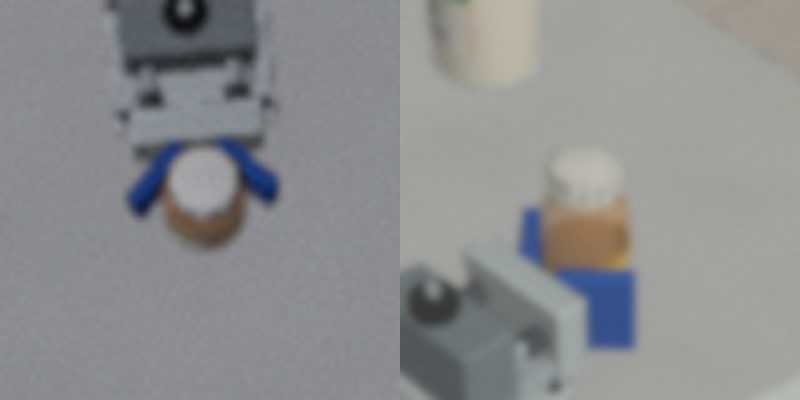

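The bottle stands upright between both faces, with its cap at about (255.6,165.4) in the top view. I'll check that position before handing in.

Run:
```python
from h import *
t=ctrl.camera("top");I=t["img"]
h=cv2.cvtColor(I,cv2.COLOR_BGR2HSV)
w=cv2.inRange(h,(0,0,165),(180,60,255));w[:,:246]=0;w[:,266:]=0;w[:158]=0;w[176:]=0
ys,xs=np.where(w);print(len(xs),xs.mean(),ys.mean(),onz(t,(xs.mean(),ys.mean()),.098),onz(t,(255.6,165.4),.098))
m=cv2.inRange(h,(100,120,40),(130,255,255));m[:,:220]=0;m[:,290:]=0;m[190:]=0;m[:140]=0
ys,xs=np.where(m)
for sel in(xs<255,xs>=255):
    P=np.array([onz(t,(a,b),.05)[:2] for a,b in zip(xs[sel],ys[sel])]);u=np.array([.9964,.085]);v=np.array([-.085,.9964]);q=(P-[.564,.0295])@np.c_[u,v];print("jaw face tip x",q[:,0].min(),"y range",q[:,1].min(),q[:,1].max())
```

```text
36 253.13888888888889 167.13888888888889 [0.55907665 0.03520463 0.098     ] [0.5637277  0.02873659 0.098     ]
jaw face tip x -0.0029398776324019425 y range 0.012852213708071854 0.03984831733570367
jaw face tip x -0.0033364668629812357 y range -0.03746906522875327 -0.011692230243570119
```

```bash
python3 -c "
from station import ctrl
print(ctrl.hand_in())"
```

```text
the job is handed in; nothing more can be done
None
```

I seated the amber bottle upright and centred in the V as closely as the images show (within about 2 mm), leaned on it at a steady 9.6 N or so, let go and handed the job in; the hand-in returned no verdict, and the pin was hidden so I couldn't see its travel.

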